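# Re-rack the luthier's files in reverse order

### The job

Move the four files from the row of coloured sockets to the dark wooden rack, in reverse order: as seen from the robot, the file that stood at the left end goes into the right-end hole, the second from the left into the second hole from the right, and so on. Leave every file standing upright with its blade down the hole and its guard resting on the rack, and do not knock over the glue bottle.

Things in the scene. Friction and masses are not known exactly. Their poses are not given: they have to be found in the camera images.
- file_green: loose upright round file, green handle, 90 g. Origin on its axis under the guard disc, z up; yaw means nothing. Guard 46 mm across, z 0 to 6 mm; handle a 27 mm cylinder, z 6 to 78 with thin black ribs, narrowing to 20 mm at its top, z 95; below, a steel blade 10 mm thick tapering to 5 mm, down to z -50. Hangs in a hole, guard on the top face
- file_red: loose upright round file, red handle, 90 g. Origin on its axis under the guard disc, z up; yaw means nothing. Guard 46 mm across, z 0 to 6 mm; handle a 27 mm cylinder, z 6 to 78 with thin black ribs, narrowing to 20 mm at its top, z 95; below, a steel blade 10 mm thick tapering to 5 mm, down to z -50. Hangs in a hole, guard on the top face
- file_yellow: loose upright round file, yellow handle, 90 g. Origin on its axis under the guard disc, z up; yaw means nothing. Guard 46 mm across, z 0 to 6 mm; handle a 27 mm cylinder, z 6 to 78 with thin black ribs, narrowing to 20 mm at its top, z 95; below, a steel blade 10 mm thick tapering to 5 mm, down to z -50. Hangs in a hole, guard on the top face
- file_blue: loose upright round file, blue handle, 90 g. Origin on its axis under the guard disc, z up; yaw means nothing. Guard 46 mm across, z 0 to 6 mm; handle a 27 mm cylinder, z 6 to 78 with thin black ribs, narrowing to 20 mm at its top, z 95; below, a steel blade 10 mm thick tapering to 5 mm, down to z -50. Hangs in a hole, guard on the top face
- socket_green: fixed light-wood block edged in green; the green file starts in it. 60 mm (x) by 70 (y) by 60 high. Origin: centre of its underside; x away from robot, y along the row to robot's left. Central 26 mm square through hole. The four sockets stand in a row 75 mm apart on a 10 mm board, tops 70 mm above the bench; order, place and yaw vary
- socket_red: fixed light-wood block edged in red; the red file starts in it. 60 mm (x) by 70 (y) by 60 high. Origin: centre of its underside; x away from robot, y along the row to robot's left. Central 26 mm square through hole. The four sockets stand in a row 75 mm apart on a 10 mm board, tops 70 mm above the bench; order, place and yaw vary
- socket_yellow: fixed light-wood block edged in yellow; the yellow file starts in it. 60 mm (x) by 70 (y) by 60 high. Origin: centre of its underside; x away from robot, y along the row to robot's left. Central 26 mm square through hole. The four sockets stand in a row 75 mm apart on a 10 mm board, tops 70 mm above the bench; order, place and yaw vary
- socket_blue: fixed light-wood block edged in blue; the blue file starts in it. 60 mm (x) by 70 (y) by 60 high. Origin: centre of its underside; x away from robot, y along the row to robot's left. Central 26 mm square through hole. The four sockets stand in a row 75 mm apart on a 10 mm board, tops 70 mm above the bench; order, place and yaw vary
- rack: fixed dark-wood rack, brass strips, 70 mm (x) by 300 (y) by 70 high, empty at first. Origin: centre of its underside; x away from robot, y along the row to robot's left. Four square through holes 26 mm wide at x 0, y +112.5, +37.5, -37.5, -112.5 mm; a guard rests on the top, z 70 mm. Nearer or farther than the sockets, turned up to 0.2 rad
- glue: bystander: loose whitish glue bottle with an orange cap, 52 mm across, 130 mm tall, standing on the bench to the robot's left of the racks; origin at the centre of its underside, z up

How it is judged:
At the end, for the whole second after the job is handed in: Each file hangs in the rack hole that mirrors its own-coloured socket's place in the row: within 12 mm of the hole centre in the rack's x and y, guard within 5 mm of the rack's top, tilt under 0.12 rad, at rest (under 0.02 m/s, 0.2 rad/s) (((y of each of socket_red, socket_yellow, socket_blue in the frame of socket_green below 0 m and y of file_green in the frame of rack between -0.1245 and -0.1005 m) or (y of socket_red in the frame of socket_green above 0 m and y of each of socket_yellow, socket_blue in the frame of socket_green below 0 m and y of file_green in the frame of rack between -0.0495 and -0.0255 m) or (y of each of socket_red, socket_blue in the frame of socket_green below 0 m and y of socket_yellow in the frame of socket_green above 0 m and y of file_green in the frame of rack between -0.0495 and -0.0255 m) or (y of each of socket_red, socket_yellow in the frame of socket_green above 0 m and y of socket_blue in the frame of socket_green below 0 m and y of file_green in the frame of rack between 0.0255 and 0.0495 m) or (y of each of socket_red, socket_yellow in the frame of socket_green below 0 m and y of socket_blue in the frame of socket_green above 0 m and y of file_green in the frame of rack between -0.0495 and -0.0255 m) or (y of each of socket_red, socket_blue in the frame of socket_green above 0 m and y of socket_yellow in the frame of socket_green below 0 m and y of file_green in the frame of rack between 0.0255 and 0.0495 m) or (y of socket_red in the frame of socket_green below 0 m and y of each of socket_yellow, socket_blue in the frame of socket_green above 0 m and y of file_green in the frame of rack between 0.0255 and 0.0495 m) or (y of each of socket_red, socket_yellow, socket_blue in the frame of socket_green above 0 m and y of file_green in the frame of rack between 0.1005 and 0.1245 m)) and x of file_green in the frame of rack between -0.012 and 0.012 m and z of file_green in the frame of rack between 0.065 and 0.075 m and angle between each of file_green, file_red, file_yellow, file_blue's own z axis and vertical below 0.12 rad and linear speed of each of file_green, file_red, file_yellow, file_blue below 0.02 m/s and angular speed of each of file_green, file_red, file_yellow, file_blue below 0.2 rad/s and ((y of each of socket_green, socket_yellow, socket_blue in the frame of socket_red below 0 m and y of file_red in the frame of rack between -0.1245 and -0.1005 m) or (y of socket_green in the frame of socket_red above 0 m and y of each of socket_yellow, socket_blue in the frame of socket_red below 0 m and y of file_red in the frame of rack between -0.0495 and -0.0255 m) or (y of each of socket_green, socket_blue in the frame of socket_red below 0 m and y of socket_yellow in the frame of socket_red above 0 m and y of file_red in the frame of rack between -0.0495 and -0.0255 m) or (y of each of socket_green, socket_yellow in the frame of socket_red above 0 m and y of socket_blue in the frame of socket_red below 0 m and y of file_red in the frame of rack between 0.0255 and 0.0495 m) or (y of each of socket_green, socket_yellow in the frame of socket_red below 0 m and y of socket_blue in the frame of socket_red above 0 m and y of file_red in the frame of rack between -0.0495 and -0.0255 m) or (y of each of socket_green, socket_blue in the frame of socket_red above 0 m and y of socket_yellow in the frame of socket_red below 0 m and y of file_red in the frame of rack between 0.0255 and 0.0495 m) or (y of socket_green in the frame of socket_red below 0 m and y of each of socket_yellow, socket_blue in the frame of socket_red above 0 m and y of file_red in the frame of rack between 0.0255 and 0.0495 m) or (y of each of socket_green, socket_yellow, socket_blue in the frame of socket_red above 0 m and y of file_red in the frame of rack between 0.1005 and 0.1245 m)) and x of file_red in the frame of rack between -0.012 and 0.012 m and z of file_red in the frame of rack between 0.065 and 0.075 m and ((y of each of socket_green, socket_red, socket_blue in the frame of socket_yellow below 0 m and y of file_yellow in the frame of rack between -0.1245 and -0.1005 m) or (y of socket_green in the frame of socket_yellow above 0 m and y of each of socket_red, socket_blue in the frame of socket_yellow below 0 m and y of file_yellow in the frame of rack between -0.0495 and -0.0255 m) or (y of each of socket_green, socket_blue in the frame of socket_yellow below 0 m and y of socket_red in the frame of socket_yellow above 0 m and y of file_yellow in the frame of rack between -0.0495 and -0.0255 m) or (y of each of socket_green, socket_red in the frame of socket_yellow above 0 m and y of socket_blue in the frame of socket_yellow below 0 m and y of file_yellow in the frame of rack between 0.0255 and 0.0495 m) or (y of each of socket_green, socket_red in the frame of socket_yellow below 0 m and y of socket_blue in the frame of socket_yellow above 0 m and y of file_yellow in the frame of rack between -0.0495 and -0.0255 m) or (y of each of socket_green, socket_blue in the frame of socket_yellow above 0 m and y of socket_red in the frame of socket_yellow below 0 m and y of file_yellow in the frame of rack between 0.0255 and 0.0495 m) or (y of socket_green in the frame of socket_yellow below 0 m and y of each of socket_red, socket_blue in the frame of socket_yellow above 0 m and y of file_yellow in the frame of rack between 0.0255 and 0.0495 m) or (y of each of socket_green, socket_red, socket_blue in the frame of socket_yellow above 0 m and y of file_yellow in the frame of rack between 0.1005 and 0.1245 m)) and x of file_yellow in the frame of rack between -0.012 and 0.012 m and z of file_yellow in the frame of rack between 0.065 and 0.075 m and ((y of each of socket_green, socket_red, socket_yellow in the frame of socket_blue below 0 m and y of file_blue in the frame of rack between -0.1245 and -0.1005 m) or (y of socket_green in the frame of socket_blue above 0 m and y of each of socket_red, socket_yellow in the frame of socket_blue below 0 m and y of file_blue in the frame of rack between -0.0495 and -0.0255 m) or (y of each of socket_green, socket_yellow in the frame of socket_blue below 0 m and y of socket_red in the frame of socket_blue above 0 m and y of file_blue in the frame of rack between -0.0495 and -0.0255 m) or (y of each of socket_green, socket_red in the frame of socket_blue above 0 m and y of socket_yellow in the frame of socket_blue below 0 m and y of file_blue in the frame of rack between 0.0255 and 0.0495 m) or (y of each of socket_green, socket_red in the frame of socket_blue below 0 m and y of socket_yellow in the frame of socket_blue above 0 m and y of file_blue in the frame of rack between -0.0495 and -0.0255 m) or (y of each of socket_green, socket_yellow in the frame of socket_blue above 0 m and y of socket_red in the frame of socket_blue below 0 m and y of file_blue in the frame of rack between 0.0255 and 0.0495 m) or (y of socket_green in the frame of socket_blue below 0 m and y of each of socket_red, socket_yellow in the frame of socket_blue above 0 m and y of file_blue in the frame of rack between 0.0255 and 0.0495 m) or (y of each of socket_green, socket_red, socket_yellow in the frame of socket_blue above 0 m and y of file_blue in the frame of rack between 0.1005 and 0.1245 m)) and x of file_blue in the frame of rack between -0.012 and 0.012 m and z of file_blue in the frame of rack between 0.065 and 0.075 m); the robot touches nothing.
It fails at once if the glue bottle is knocked over (tilted more than 0.6 rad) (angle between glue's own z axis and vertical above 0.6 rad).
It also fails if it takes over 109 s, if anything falls off the work surface, if the arm or the gripper's body presses on something with over 40 N, if the wrist force passes 120 N, or if a joint passes its speed limit or range.

### The arm

A 7-joint arm with a two-finger parallel gripper is mounted at the origin on the work surface. World frame = base frame: x ahead of the robot, y to its left, z up, the work surface at z = 0. Lengths are in m, angles in rad, forces in N, time in s.
With the tool pointing down it reaches from about 0.4 to 0.875 m from the base axis. Payload 6.5 kg.
Tool frame: the origin (TCP) lies on the centre line of the jaws, within the pads' length; the fingertips stand 8 mm ahead of it and the grasp point (between the pads) lies 11 mm behind it; z points along the fingers, x is the direction in which the jaws open and shut, and the axes are right-handed (so a half turn about z gives the same grasp; the last joint's range is limited). The gripper opens to 85 mm and grips with 20 to 120 N. Pads are 22 mm wide; open, the fingers measure 114 mm over their backs; the gripper's body (76 mm by 85 mm) begins 54 mm behind the grasp point. The pads swing forward as they close: fully open they stand 13 mm farther back than shut.
Start: joints at [-1.399, 0.536, -0.004, 1.538, 0.003, 1.067, -0.071], TCP at [0.153, 0.632, 0.239] pointing down, gripper open.
Joint ranges: [-2.7, 2.7], [-0.37, 2.16], [-1.27, 1.26], [0.24, 2.4], [-1.31, 4.45], [0.19, 1.91], [-2.76, 2.76]. Speed limits (rad/s): [2.39, 2.39, 3.14, 3.14, 3.14, 3.14, 3.14].

### API

Orientations are given as a unit quaternion [x, y, z, w].
In Python, from plant import manip gives the robot as it stands.
- The arm moves only by the tool carry_out, never from a script. Its argument "plan" is a list of rows, each an object of numbers: "jaw": the opening, from -1 (shut) to 1 (fully open); "dx", "dy", "dz": the shift along the world's x, y, z in m; "spin": the turn about the world's z in degrees. A call has exactly 8 rows; each row is the pose to reach, as a shift and turn from the pose measured when the call began; what a row does not reach only later rows make up. A row lasts 1/8 s, in which the tool goes at most 62.5 mm and 10.7 degrees, less where a joint would pass 70% of its speed; a pose out of reach is approached as far as the arm can. A call with a gripper value outside its range is refused whole. The fingers move at their own pace and stop on an object; "grip_force" is the grip in N (left out, the last holds). Time passes only in rows, so rows that repeat a pose let the fingers close, or fill a call up. It gives the time, the measured TCP pose, the force and the opening at its end, in the units of the state.
- manip.state(): the state, without advancing time (a new reading comes with each control period).
- manip.grab_frame(name): name is "scene" or "top"; returns the picture (420x560x3 uint8, red, green, blue); there is no depth.
- manip.camera_info(name): a dict with "mtx" (3x3 intrinsics, pixels), "world_from_camera" (4x4, takes a point from camera to world coordinates). Camera axes: x right, y down, z forward; pixel columns grow to the right and rows downward; lengths in m; the calibration is good to about 2 mm. A picture is of the moment at which its call begins. camera_info takes no time and is no camera call.
- manip.hand_in(): hands the job in, once; it reports no verdict.
The state is a dict: "clock": time; "qpos": joint angles; "qd": joint speeds; "joint_torque": joint torques, N m; "ee_pos": TCP position; "ee_rot": TCP orientation; "force": force on the tool from outside, world axes, zero at the start; "wrist_torque": the same for the moment, N m; "finger_gap": finger opening in m.
Only numpy, scipy, OpenCV 4.12 (cv2) and the standard library are available. Lean on these libraries where they do the work, as an engineer would, in place of code of your own. Each camera call takes 0.05 s, during which the arm holds its last target. There are 200 camera calls.

## Working session

There is one attempt and no reset: what is moved stays moved. The work goes in short steps, Python scripts to look and compute and a tool call to move; the robot and the scene stay as the last step left them, time stands still between calls to the robot, and variables do not carry over. Pictures are saved under pics/ and viewed, about 12 in all and at most 16, crops included, and the job is handed in when it is done.

Besides the shell and the picture viewer there is one more tool, called after "Emit:" as a command line: name --argument value ..., lists and objects as JSON in quotes. carry_out: Moves the arm, as the interface text tells. Its arguments: {"type":"object","properties":{"plan":{"type":"array","items":{"type":"object","properties":{"jaw":{"type":"number"},"dx":{"type":"number"},"dy":{"type":"number"},"dz":{"type":"number"},"spin":{"type":"number"}}}},"grip_force":{"type":"number"}},"required":["plan"]}

```bash
mkdir -p pics; ls; python3 - <<'E'
from plant import manip
import cv2
for n in("scene","top"):
    c=manip.camera_info(n);print(n,c["mtx"],c["world_from_camera"])
    cv2.imwrite(f"pics/{n}0.png",manip.grab_frame(n)[:,:,::-1])
print(manip.state())
E
```

```text
pics
scene [[511.20917069   0.         277.4207952 ]
 [  0.         511.20917069 216.28047697]
 [  0.           0.           1.        ]] [[-0.81527582  0.33958706 -0.46904793  1.03986261]
 [ 0.57857828  0.44422677 -0.68403929  0.84139314]
 [-0.02392724 -0.82906164 -0.55864504  0.68332899]
 [ 0.          0.          0.          1.        ]]
top [[498.67177263   0.         276.16316692]
 [  0.         498.67177263 207.84145601]
 [  0.           0.           1.        ]] [[ 0.01509864 -0.98085371  0.19415979  0.36305547]
 [-0.99938363 -0.02095853 -0.02816196  0.09921188]
 [ 0.03169206 -0.19361491 -0.98056559  0.9662458 ]
 [ 0.          0.          0.          1.        ]]
{'clock': 0.1, 'qpos': array([-1.39920735,  0.53711635, -0.00444577,  1.53877164,  0.00256081,
        1.06731119, -0.0712342 ]), 'qd': array([-9.11354338e-04, -2.69739055e-03,  7.40521316e-04, -3.25305643e-03,
        9.25732256e-04,  9.04523910e-05, -1.96143381e-03]), 'joint_torque': array([ 1.44676560e-03, -5.84568858e+01,  1.05118375e+00, -2.59778202e+01,
        1.26076065e-02,  4.63005330e-03, -1.64332761e-05]), 'ee_pos': array([0.15297569, 0.63116233, 0.23848485]), 'ee_rot': array([ 7.85980147e-01,  6.18251217e-01, -6.03589674e-04,  5.25897429e-04]), 'force': array([ 0.14434108, -0.4795519 , -0.7756892 ]), 'wrist_torque': array([0.0104181 , 0.05112219, 0.02090429]), 'finger_gap': 0.08525434293530301}
```

View pics/scene0.png

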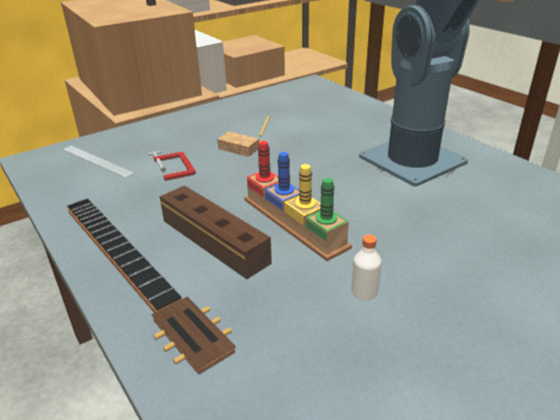

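View pics/top0.png

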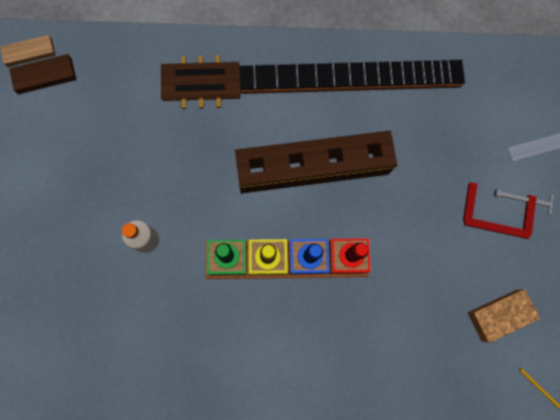

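The row, left to right from the robot (+y is at the left in the top view), is green, yellow, blue, red at top-view px (227,254), (268,255), (311,255), (353,255). The rack lies beyond it, with holes near (257,165), (296,160), (335,156) and (374,151). The glue is at (135,235).

```bash
python3 - <<'E'
import cv2
a=cv2.imread("pics/top0.png")[122:287,200:400];b=cv2.imread("pics/scene0.png")[132:277,155:355]
cv2.imwrite("pics/tc.png",cv2.resize(a,None,fx=4,fy=3.6364 if 0 else 4,interpolation=cv2.INTER_CUBIC)[:600])
cv2.imwrite("pics/sc.png",cv2.resize(b,None,fx=4,fy=4,interpolation=cv2.INTER_CUBIC))
E
```

```text
(no output)
```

View pics/tc.png

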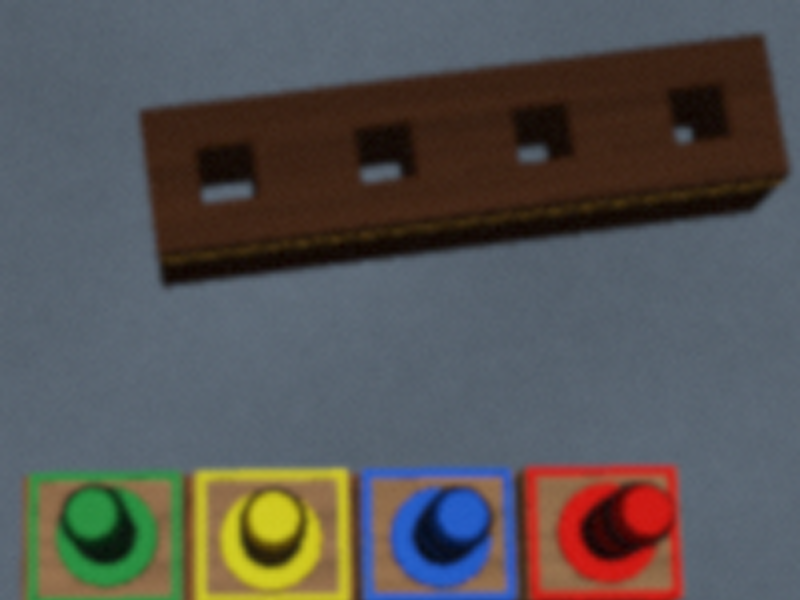

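View pics/sc.png

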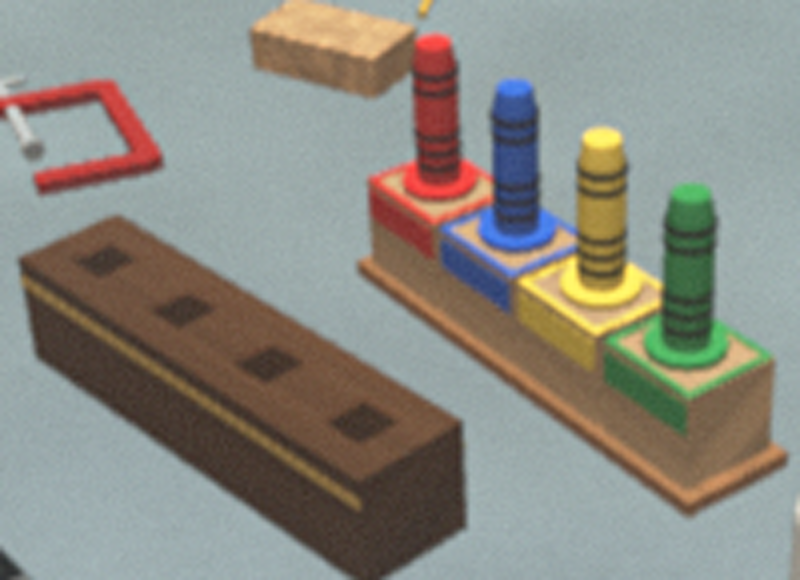

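```bash
cat > h.py <<'E'
from plant import manip
import numpy as np, cv2
def P(n):
    c=manip.camera_info(n); return c["mtx"]@np.linalg.inv(c["world_from_camera"])[:3]
def tri(t,s):
    X=cv2.triangulatePoints(P("top"),P("scene"),np.float64(t).T,np.float64(s).T);X=(X[:3]/X[3]).T
    r=[np.abs(np.array([(q:=P(n)@np.r_[x,1])[:2]/q[2]-u for x,u in zip(X,uv)]).round(1)).max() for n,uv in(("top",t),("scene",s))]
    return X,r
def onplane(n,uv,z):
    c=manip.camera_info(n);T=c["world_from_camera"];d=(T[:3,:3]@np.linalg.inv(c["mtx"])@np.c_[uv,np.ones(len(uv))].T).T
    return T[:3,3]+d*((z-T[2,3])/d[:,2])[:,None]
E
python3 - <<'E'
from h import *
o=lambda p,b:np.array(p)/4+np.array(b)-.375
T=lambda p:o(p,(200,122)); S=lambda p:o(p,(155,132))
D={"holes":([(227,174),(386,152),(543,133),(699,114)],[(361,422),(270,364),(184,310),(104,261)],.07),
"guard":([(106,537),(271,541),(441,537),(609,533)],[(686,343),(600,284),(516,228),(439,181)],.076),
"tops":([(91,513),(273,516),(464,513),(645,508)],[(690,194),(603,138),(516,90),(433,44)],.165)}
for k,(t,s,z) in D.items():
    X,r=tri(T(t),S(s));print(k,X.round(4).tolist(),r)
    print(onplane("top",T(t),z)[:,:2].round(4).tolist(),onplane("scene",S(s),z)[:,:2].round(4).tolist())
print(tri([(135.5,232)],[(367,270)])[0], onplane("top",[(130,230)],.13))
E
```

```text
holes [[0.621, 0.1115, 0.0696], [0.6325, 0.0381, 0.07], [0.6438, -0.0359, 0.0702], [0.6554, -0.1103, 0.0698]] [np.float64(0.4), np.float64(0.4)]
[[0.6208, 0.1116], [0.6333, 0.0375], [0.6444, -0.0363], [0.6555, -0.1103]] [[0.6213, 0.112], [0.632, 0.0388], [0.6434, -0.0357], [0.6555, -0.1097]]
guard [[0.4499, 0.162, 0.0749], [0.4497, 0.0882, 0.0745], [0.4525, 0.0123, 0.0758], [0.4555, -0.0633, 0.0741]] [np.float64(0.5), np.float64(0.4)]
[[0.4502, 0.1615], [0.4498, 0.088], [0.453, 0.0119], [0.4561, -0.0637]] [[0.4506, 0.1636], [0.4509, 0.0902], [0.4523, 0.0132], [0.4568, -0.0596]]
tops [[0.4506, 0.1619, 0.1658], [0.4502, 0.0893, 0.1667], [0.4523, 0.0126, 0.165], [0.4565, -0.0615, 0.1659]] [np.float64(0.9), np.float64(0.8)]
[[0.451, 0.1616], [0.4512, 0.0885], [0.4538, 0.0114], [0.4573, -0.0622]] [[0.4493, 0.1612], [0.4475, 0.0877], [0.4513, 0.0143], [0.455, -0.0623]]
[[0.49078989 0.3287803  0.06273071]] [[0.4854615  0.32018021 0.13      ]]
```

Emit:
carry_out --plan '[{"jaw": 1,"dx": 0.03,"dy": -0.05,"dz": 0.01,"spin": -9},{"jaw": 1,"dx": 0.065,"dy": -0.1,"dz": 0.01,"spin": -19},{"jaw": 1,"dx": 0.1,"dy": -0.155,"dz": 0.01,"spin": -29},{"jaw": 1,"dx": 0.135,"dy": -0.21,"dz": 0.01,"spin": -39},{"jaw": 1,"dx": 0.17,"dy": -0.265,"dz": 0.01,"spin": -49},{"jaw": 1,"dx": 0.205,"dy": -0.32,"dz": 0.01,"spin": -59},{"jaw": 1,"dx": 0.24,"dy": -0.375,"dz": 0.01,"spin": -68},{"jaw": 1,"dx": 0.27,"dy": -0.43,"dz": 0.01,"spin": -75}]' --grip_force 50

```text
clock: 1.1
ee_pos: [0.4171, 0.2112, 0.2485]
ee_rot: [1.0, 0.01, -0.001, -0.0]
force: [1.6, 0.2, 0.1]
finger_gap: 0.0854
```

Emit:
carry_out --plan '[{"jaw": 1,"dx": 0.025,"dy": -0.037,"dz": 0,"spin": 0},{"jaw": 1,"dx": 0.033,"dy": -0.049,"dz": 0,"spin": 0},{"jaw": 1,"dx": 0.033,"dy": -0.049,"dz": 0,"spin": 0},{"jaw": 1,"dx": 0.033,"dy": -0.049,"dz": -0.02,"spin": 0},{"jaw": 1,"dx": 0.033,"dy": -0.049,"dz": -0.04,"spin": 0},{"jaw": 1,"dx": 0.033,"dy": -0.049,"dz": -0.05,"spin": 0},{"jaw": 1,"dx": 0.033,"dy": -0.049,"dz": -0.05,"spin": 0},{"jaw": 1,"dx": 0.033,"dy": -0.049,"dz": -0.05,"spin": 0}]'

```text
clock: 2.1
ee_pos: [0.4503, 0.1628, 0.1991]
ee_rot: [1.0, 0.01, -0.0, -0.0]
force: [-0.2, -0.5, -0.2]
finger_gap: 0.0853
```

```bash
python3 - <<'E'
from h import *
for n in("scene","top"): cv2.imwrite(f"pics/{n}1.png",manip.grab_frame(n)[:,:,::-1])
a=cv2.imread("pics/scene1.png")[80:280,200:400]
cv2.imwrite("pics/s1.png",cv2.resize(a,None,fx=3,fy=3))
E
```

```text
(no output)
```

View pics/s1.png

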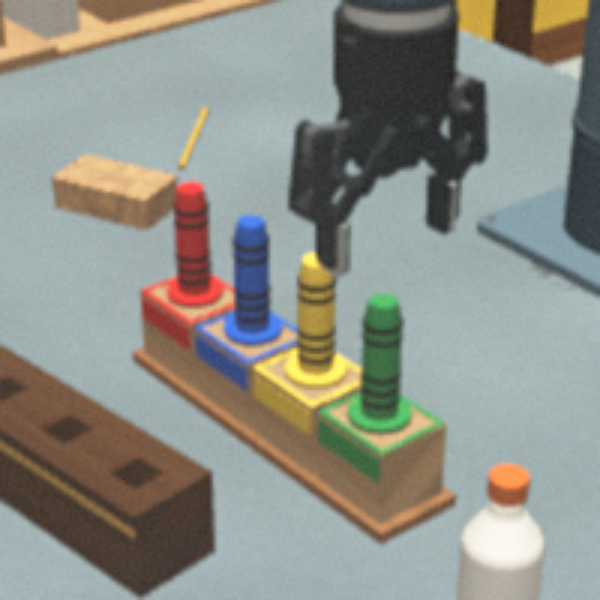

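The open jaws straddle the green handle: the fingertips are at crop px (340,265) and (440,225), above the handle top at (382,300). I'll descend and grip.

Emit:
carry_out --plan '[{"jaw": 1,"dx": 0,"dy": 0,"dz": -0.03,"spin": 0},{"jaw": 1,"dx": 0,"dy": 0,"dz": -0.06,"spin": 0},{"jaw": 1,"dx": 0,"dy": 0,"dz": -0.08,"spin": 0},{"jaw": 1,"dx": 0,"dy": 0,"dz": -0.085,"spin": 0},{"jaw": 0,"dx": 0,"dy": 0,"dz": -0.085,"spin": 0},{"jaw": -0.5,"dx": 0,"dy": 0,"dz": -0.085,"spin": 0},{"jaw": -1,"dx": 0,"dy": 0,"dz": -0.085,"spin": 0},{"jaw": -1,"dx": 0,"dy": 0,"dz": -0.085,"spin": 0}]'

```text
clock: 3.2
ee_pos: [0.4508, 0.1629, 0.1149]
ee_rot: [1.0, 0.01, 0.0, -0.001]
force: [-1.2, -0.1, 5.5]
finger_gap: 0.0259
```

Emit:
carry_out --plan '[{"jaw": -1,"dx": 0,"dy": 0,"dz": 0.02,"spin": 0},{"jaw": -1,"dx": 0,"dy": 0,"dz": 0.05,"spin": 0},{"jaw": -1,"dx": 0,"dy": 0,"dz": 0.085,"spin": 0},{"jaw": -1,"dx": 0,"dy": 0,"dz": 0.12,"spin": 0},{"jaw": -1,"dx": 0.02,"dy": 0,"dz": 0.15,"spin": 0},{"jaw": -1,"dx": 0.05,"dy": -0.02,"dz": 0.165,"spin": 0},{"jaw": -1,"dx": 0.08,"dy": -0.05,"dz": 0.165,"spin": 0},{"jaw": -1,"dx": 0.1,"dy": -0.08,"dz": 0.165,"spin": 0}]'

```text
clock: 4.2
ee_pos: [0.5518, 0.082, 0.2802]
ee_rot: [1.0, 0.01, 0.001, -0.001]
force: [0.6, 0.7, -1.6]
finger_gap: 0.0256
```

Emit:
carry_out --plan '[{"jaw": -1,"dx": 0.02,"dy": -0.035,"dz": 0,"spin": 0},{"jaw": -1,"dx": 0.043,"dy": -0.08,"dz": 0,"spin": 0},{"jaw": -1,"dx": 0.066,"dy": -0.12,"dz": 0,"spin": 0},{"jaw": -1,"dx": 0.088,"dy": -0.16,"dz": 0,"spin": 0},{"jaw": -1,"dx": 0.104,"dy": -0.191,"dz": -0.02,"spin": 0},{"jaw": -1,"dx": 0.104,"dy": -0.191,"dz": -0.05,"spin": 0},{"jaw": -1,"dx": 0.104,"dy": -0.191,"dz": -0.08,"spin": 0},{"jaw": -1,"dx": 0.104,"dy": -0.191,"dz": -0.08,"spin": 0}]'

```text
clock: 5.2
ee_pos: [0.6539, -0.1083, 0.1977]
ee_rot: [1.0, 0.01, -0.002, -0.001]
force: [-0.3, 0.5, -1.1]
finger_gap: 0.0257
```

```bash
python3 - <<'E'
from h import *
f=[cv2.resize(manip.grab_frame(n)[r:r+130,c:c+130,::-1],(400,400),interpolation=cv2.INTER_CUBIC) for n,r,c in(("scene",90,140),("top",90,310))]
cv2.imwrite("pics/g2.png",cv2.hconcat(f))
E
```

```text
(no output)
```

View pics/g2.png

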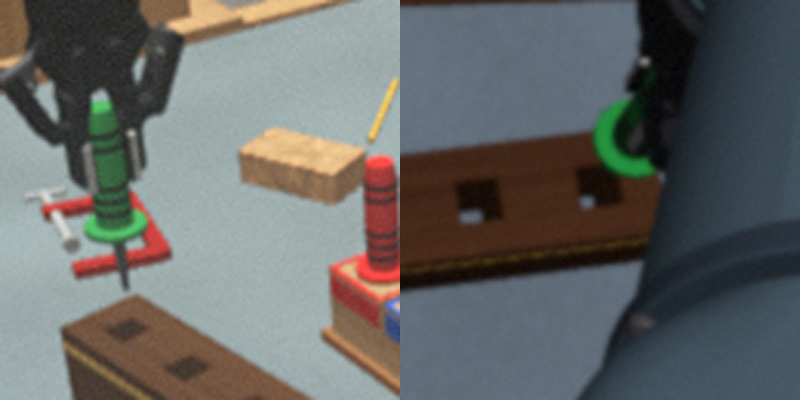

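The green file hangs in the jaws almost upright, with its guard at left-crop px (115,228) and its tip at (125,288). I'll compare those with projected values.

```bash
python3 - <<'E'
from h import *
e=manip.state()["ee_pos"];print(e)
for dz in (.049,-.042,-.093):
    q=P("scene")@np.r_[e[:2]-[0,.0009],e[2]+dz,1];print((q[:2]/q[2]-[140,90])*400/130)
    q=P("top")@np.r_[e[:2]-[0,.0009],e[2]+dz,1];print("  top",(q[:2]/q[2]-[310,90])*400/130+[400,0])
E
```

```text
[ 0.65611962 -0.10897444  0.20107157]
[ 89.74904789 104.53960288]
  top [678.32497465  72.96264783]
[107.86787747 223.00918864]
  top [633.19834434 134.86046965]
[117.32317738 284.832468  ]
  top [611.80182043 164.20895446]
```

```bash
python3 - <<'E'
from h import *
for n,r,c in(("scene",90,140),("top",90,310)):
    im=cv2.GaussianBlur(manip.grab_frame(n),(3,3),0).astype(int); R,G,B=im[...,0],im[...,1],im[...,2]
    m=(G>R+25)&(G>B+15); m[:r]=0;m[r+130:]=0;m[:,:c]=0;m[:,c+130:]=0
    if n=="scene":
        for y in np.where(m.any(1))[0]:
            x=np.where(m[y])[0];print(y,x.min(),x.max(),end="; ")
    else:
        y,x=np.where(m);print("\ntop",x.min(),x.max(),y.min(),y.max())
e=manip.state()["ee_pos"]
def pr(n,p):
    q=P(n)@np.r_[p,1];return (q[:2]/q[2]).round(1)
a=np.linspace(0,2*np.pi,73)
for n in("scene","top"):
    ring=np.array([pr(n,e+[.023*np.cos(t),.023*np.sin(t)-.0009,-.042]) for t in a])
    print(n,"guard exp",ring.min(0),ring.max(0),"axis top",pr(n,e+[0,-.0009,.05]))
E
```

```text
120 170 171; 121 168 174; 122 168 175; 123 168 175; 124 168 175; 125 168 175; 126 167 175; 127 167 176; 128 167 176; 129 167 176; 130 168 175; 131 168 174; 132 169 171; 133 175 176; 134 169 176; 135 169 175; 136 169 173; 138 171 178; 139 170 178; 140 170 178; 141 170 178; 142 170 178; 143 170 178; 144 170 179; 145 171 179; 146 171 178; 147 171 178; 148 171 177; 149 171 174; 151 171 178; 152 170 178; 153 170 176; 155 171 179; 156 170 179; 157 170 177; 158 169 184; 159 167 185; 160 166 185; 161 165 185; 162 165 185; 163 165 184; 164 166 183; 165 166 183; 166 168 181; 167 170 178; 
top 373 393 121 146
scene guard exp [164.1 157.3] [185.3 167.2] axis top [168.7 123.2]
top guard exp [372.7 120.6] [399.4 146.2] axis top [400.9 112.9]
```

The measured guard outline matches the prediction to within 1 px in both views. I'll insert it.

Emit:
carry_out --plan '[{"jaw": -1,"dx": 0,"dy": 0,"dz": -0.02,"spin": 0},{"jaw": -1,"dx": 0,"dy": 0,"dz": -0.04,"spin": 0},{"jaw": -1,"dx": 0,"dy": 0,"dz": -0.06,"spin": 0},{"jaw": -1,"dx": 0,"dy": 0,"dz": -0.077,"spin": 0},{"jaw": -1,"dx": 0,"dy": 0,"dz": -0.085,"spin": 0},{"jaw": -1,"dx": 0,"dy": 0,"dz": -0.085,"spin": 0},{"jaw": -0.2,"dx": 0,"dy": 0,"dz": -0.085,"spin": 0},{"jaw": 0.5,"dx": 0,"dy": 0,"dz": -0.085,"spin": 0}]'

```text
clock: 6.4
ee_pos: [0.6572, -0.1093, 0.1176]
ee_rot: [1.0, 0.01, 0.002, -0.001]
force: [0.7, -0.3, -0.0]
finger_gap: 0.0509
```

Emit:
carry_out --plan '[{"jaw": 1,"dx": 0,"dy": 0,"dz": 0,"spin": 0},{"jaw": 1,"dx": 0,"dy": 0,"dz": 0.02,"spin": 0},{"jaw": 1,"dx": 0,"dy": 0,"dz": 0.06,"spin": 0},{"jaw": 1,"dx": 0,"dy": 0,"dz": 0.1,"spin": 0},{"jaw": 1,"dx": -0.02,"dy": 0.02,"dz": 0.12,"spin": 0},{"jaw": 1,"dx": -0.06,"dy": 0.06,"dz": 0.12,"spin": 0},{"jaw": 1,"dx": -0.1,"dy": 0.1,"dz": 0.12,"spin": 0},{"jaw": 1,"dx": -0.14,"dy": 0.14,"dz": 0.12,"spin": 0}]'

```text
clock: 7.4
ee_pos: [0.5164, 0.0318, 0.2391]
ee_rot: [1.0, 0.01, 0.004, -0.001]
force: [0.1, 0.9, 0.9]
finger_gap: 0.0853
```

```bash
python3 - <<'E'
from h import *
print(manip.state()["ee_pos"])
f=[cv2.resize(manip.grab_frame(n)[r:r+160,c:c+160,::-1],(400,400),interpolation=cv2.INTER_CUBIC) for n,r,c in(("scene",120,140),("top",90,260))]
cv2.imwrite("pics/g3.png",cv2.hconcat(f))
E
```

```text
[0.51641719 0.03183317 0.23906918]
```

View pics/g3.png

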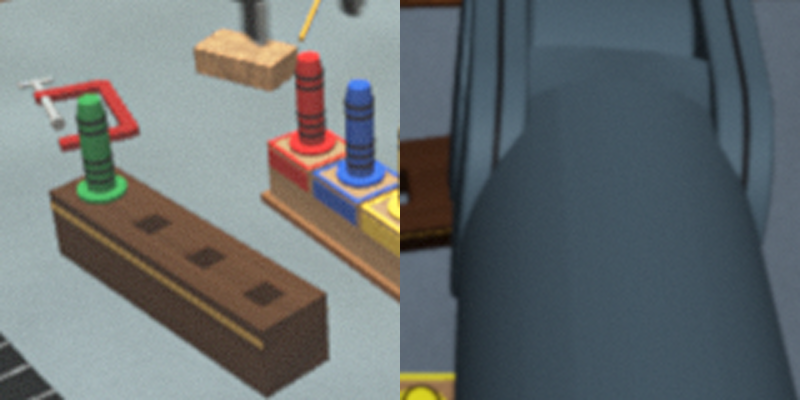

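Green stands in the right-end hole, with its guard on the rack at (102,188). Next is yellow.

Emit:
carry_out --plan '[{"jaw": 1,"dx": -0.035,"dy": 0.03,"dz": 0,"spin": 0},{"jaw": 1,"dx": -0.066,"dy": 0.0565,"dz": 0,"spin": 0},{"jaw": 1,"dx": -0.066,"dy": 0.0565,"dz": -0.005,"spin": 0},{"jaw": 1,"dx": -0.066,"dy": 0.0565,"dz": -0.04,"spin": 0},{"jaw": 1,"dx": -0.066,"dy": 0.0565,"dz": -0.08,"spin": 0},{"jaw": 1,"dx": -0.066,"dy": 0.0565,"dz": -0.11,"spin": 0},{"jaw": 1,"dx": -0.066,"dy": 0.0565,"dz": -0.124,"spin": 0},{"jaw": 1,"dx": -0.066,"dy": 0.0565,"dz": -0.124,"spin": 0}]'

```text
clock: 8.5
ee_pos: [0.4482, 0.0914, 0.1142]
ee_rot: [1.0, 0.013, 0.001, -0.002]
force: [1.3, 0.6, -0.2]
finger_gap: 0.0855
```

Emit:
carry_out --plan '[{"jaw": 0,"dx": 0,"dy": 0,"dz": 0,"spin": 0},{"jaw": -0.5,"dx": 0,"dy": 0,"dz": 0,"spin": 0},{"jaw": -1,"dx": 0,"dy": 0,"dz": 0,"spin": 0},{"jaw": -1,"dx": 0,"dy": 0,"dz": 0,"spin": 0},{"jaw": -1,"dx": 0,"dy": 0,"dz": 0.02,"spin": 0},{"jaw": -1,"dx": 0,"dy": 0,"dz": 0.05,"spin": 0},{"jaw": -1,"dx": 0,"dy": 0,"dz": 0.09,"spin": 0},{"jaw": -1,"dx": 0,"dy": 0,"dz": 0.12,"spin": 0}]'

```text
clock: 9.5
ee_pos: [0.4482, 0.0914, 0.2356]
ee_rot: [1.0, 0.013, 0.001, -0.002]
force: [0.5, 0.7, -1.3]
finger_gap: 0.0258
```

Emit:
carry_out --plan '[{"jaw": -1,"dx": 0.03,"dy": 0,"dz": 0.02,"spin": 0},{"jaw": -1,"dx": 0.07,"dy": -0.02,"dz": 0.02,"spin": 0},{"jaw": -1,"dx": 0.11,"dy": -0.05,"dz": 0.02,"spin": 0},{"jaw": -1,"dx": 0.15,"dy": -0.085,"dz": 0.02,"spin": 0},{"jaw": -1,"dx": 0.18,"dy": -0.115,"dz": 0,"spin": 0},{"jaw": -1,"dx": 0.196,"dy": -0.125,"dz": -0.02,"spin": 0},{"jaw": -1,"dx": 0.196,"dy": -0.125,"dz": -0.035,"spin": 0},{"jaw": -1,"dx": 0.196,"dy": -0.125,"dz": -0.035,"spin": 0}]'

```text
clock: 10.5
ee_pos: [0.6426, -0.0324, 0.1991]
ee_rot: [1.0, 0.013, -0.0, -0.003]
force: [0.3, 1.3, -0.5]
finger_gap: 0.026
```

```bash
cat >> h.py <<'E'
def pr(n,p):
    q=P(n)@np.r_[p,1];return (q[:2]/q[2]).round(1)
def guard(color,off,half=16):
    """seen vs expected guard extents in the scene view; off = file axis minus TCP"""
    e=manip.state()["ee_pos"];im=cv2.GaussianBlur(manip.grab_frame("scene"),(3,3),0).astype(int);R,G,B=im[...,0],im[...,1],im[...,2]
    m={"green":(G>R+25)&(G>B+15),"yellow":(np.minimum(R,G)>B+60),"blue":(B>R+60),"red":(R>G+70)&(R>B+70)}[color]
    ring=np.array([pr("scene",e+[.023*np.cos(t)+off[0],.023*np.sin(t)+off[1],-.042]) for t in np.linspace(0,6.3,73)])
    lo,hi=ring.min(0),ring.max(0);c=((lo+hi)/2).round().astype(int)
    y,x=np.where(m[c[1]-half:c[1]+half,c[0]-half:c[0]+half]);x=x+c[0]-half;y=y+c[1]-half
    rows=[(r,x[y==r].min(),x[y==r].max()) for r in np.unique(y)];w=max(r[2]-r[1] for r in rows)
    print("tcp",e.round(4),"exp x",lo[0],hi[0],"y",lo[1],hi[1],"seen",[tuple(map(int,r)) for r in rows if r[2]-r[1]>=w-2],"ymax",y.max())
    print("px per +10mm x,y,z:",[(pr("scene",e+d)-pr("scene",e)).round(1).tolist() for d in np.eye(3)*.01])
E
python3 -c "
from h import *
guard('yellow',(0,-.003))"
```

```text
tcp [ 0.6426 -0.0324  0.1991] exp x 185.6 207.5 y 169.3 180.0 seen [(171, 187, 207), (172, 187, 207), (173, 186, 207), (174, 186, 207), (175, 186, 206)] ymax 179
px per +10mm x,y,z: [[-4.4, 1.4], [2.3, 1.8], [-0.6, -4.3]]
```

Emit:
carry_out --plan '[{"jaw": -1,"dx": 0.001,"dy": -0.001,"dz": -0.02,"spin": 0},{"jaw": -1,"dx": 0.001,"dy": -0.001,"dz": -0.04,"spin": 0},{"jaw": -1,"dx": 0.001,"dy": -0.001,"dz": -0.06,"spin": 0},{"jaw": -1,"dx": 0.001,"dy": -0.001,"dz": -0.077,"spin": 0},{"jaw": -1,"dx": 0.001,"dy": -0.001,"dz": -0.083,"spin": 0},{"jaw": -1,"dx": 0.001,"dy": -0.001,"dz": -0.083,"spin": 0},{"jaw": -0.2,"dx": 0.001,"dy": -0.001,"dz": -0.083,"spin": 0},{"jaw": 0.5,"dx": 0.001,"dy": -0.001,"dz": -0.083,"spin": 0}]'

```text
clock: 11.55
ee_pos: [0.6449, -0.0334, 0.1182]
ee_rot: [1.0, 0.014, 0.001, -0.003]
force: [0.7, -1.1, 0.2]
finger_gap: 0.0511
```

Emit:
carry_out --plan '[{"jaw": 1,"dx": 0,"dy": 0,"dz": 0,"spin": 0},{"jaw": 1,"dx": 0,"dy": 0,"dz": 0.02,"spin": 0},{"jaw": 1,"dx": 0,"dy": 0,"dz": 0.06,"spin": 0},{"jaw": 1,"dx": 0,"dy": 0,"dz": 0.1,"spin": 0},{"jaw": 1,"dx": -0.03,"dy": 0.01,"dz": 0.12,"spin": 0},{"jaw": 1,"dx": -0.08,"dy": 0.02,"dz": 0.12,"spin": 0},{"jaw": 1,"dx": -0.13,"dy": 0.035,"dz": 0.12,"spin": 0},{"jaw": 1,"dx": -0.18,"dy": 0.045,"dz": 0.12,"spin": 0}]'

```text
clock: 12.55
ee_pos: [0.4638, 0.012, 0.2393]
ee_rot: [1.0, 0.014, 0.002, -0.003]
force: [-1.2, -0.1, 0.7]
finger_gap: 0.0857
```

```bash
python3 - <<'E'
from h import *
print(manip.state()["ee_pos"])
im=manip.grab_frame("scene")[100:290,150:390,::-1]
cv2.imwrite("pics/g4.png",cv2.resize(im,None,fx=2.5,fy=2.5,interpolation=cv2.INTER_CUBIC))
E
```

```text
[0.46376185 0.01197351 0.23932011]
```

View pics/g4.png

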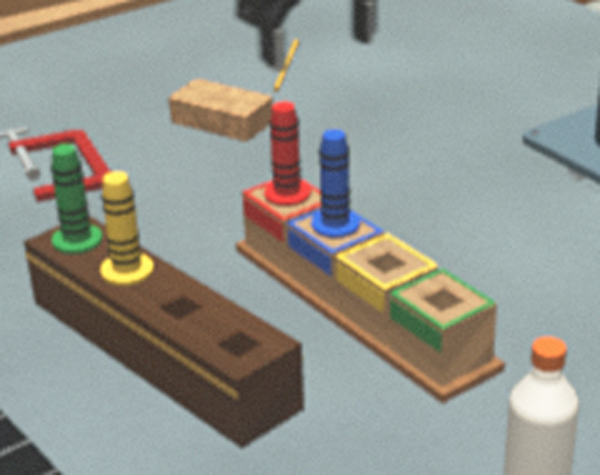

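Green (78,238) and yellow (127,268) are both seated, and blue and red are still in their sockets. Next is blue.

Emit:
carry_out --plan '[{"jaw": 1,"dx": -0.011,"dy": 0,"dz": 0,"spin": 0},{"jaw": 1,"dx": -0.011,"dy": 0,"dz": 0,"spin": 0},{"jaw": 1,"dx": -0.011,"dy": 0,"dz": -0.015,"spin": 0},{"jaw": 1,"dx": -0.011,"dy": 0,"dz": -0.05,"spin": 0},{"jaw": 1,"dx": -0.011,"dy": 0,"dz": -0.085,"spin": 0},{"jaw": 1,"dx": -0.011,"dy": 0,"dz": -0.11,"spin": 0},{"jaw": 1,"dx": -0.011,"dy": 0,"dz": -0.124,"spin": 0},{"jaw": 1,"dx": -0.011,"dy": 0,"dz": -0.124,"spin": 0}]'

```text
clock: 13.6
ee_pos: [0.445, 0.0119, 0.1127]
ee_rot: [1.0, 0.013, -0.003, -0.004]
force: [-0.1, -0.5, 0.5]
finger_gap: 0.0854
```

Emit:
carry_out --plan '[{"jaw": 0,"dx": 0,"dy": 0,"dz": 0,"spin": 0},{"jaw": -0.5,"dx": 0,"dy": 0,"dz": 0,"spin": 0},{"jaw": -1,"dx": 0,"dy": 0,"dz": 0,"spin": 0},{"jaw": -1,"dx": 0,"dy": 0,"dz": 0,"spin": 0},{"jaw": -1,"dx": 0,"dy": 0,"dz": 0.02,"spin": 0},{"jaw": -1,"dx": 0,"dy": 0,"dz": 0.05,"spin": 0},{"jaw": -1,"dx": 0,"dy": 0,"dz": 0.09,"spin": 0},{"jaw": -1,"dx": 0,"dy": 0,"dz": 0.12,"spin": 0}]'

```text
clock: 14.6
ee_pos: [0.4448, 0.0118, 0.234]
ee_rot: [1.0, 0.013, -0.003, -0.004]
force: [1.1, 0.8, -1.7]
finger_gap: 0.0256
```

Emit:
carry_out --plan '[{"jaw": -1,"dx": 0.03,"dy": 0,"dz": 0.02,"spin": 0},{"jaw": -1,"dx": 0.065,"dy": 0.01,"dz": 0.02,"spin": 0},{"jaw": -1,"dx": 0.105,"dy": 0.02,"dz": 0.02,"spin": 0},{"jaw": -1,"dx": 0.145,"dy": 0.0255,"dz": 0.02,"spin": 0},{"jaw": -1,"dx": 0.175,"dy": 0.0255,"dz": 0,"spin": 0},{"jaw": -1,"dx": 0.188,"dy": 0.0255,"dz": -0.02,"spin": 0},{"jaw": -1,"dx": 0.188,"dy": 0.0255,"dz": -0.035,"spin": 0},{"jaw": -1,"dx": 0.188,"dy": 0.0255,"dz": -0.035,"spin": 0}]'

```text
clock: 15.6
ee_pos: [0.6311, 0.0373, 0.1977]
ee_rot: [1.0, 0.013, -0.005, -0.004]
force: [0.2, -0.1, -1.1]
finger_gap: 0.0258
```

```bash
python3 -c "
from h import *
guard('blue',(0,.0005))
im=manip.grab_frame('scene')[90:250,150:350,::-1]
cv2.imwrite('pics/g5.png',cv2.resize(im,None,fx=3,fy=3,interpolation=cv2.INTER_CUBIC))"
```

```text
tcp [0.6311 0.0373 0.1977] exp x 207.3 230.1 y 181.8 193.4 seen [(183, 209, 230), (184, 209, 230), (185, 208, 230), (186, 208, 230), (187, 208, 229), (188, 209, 229)] ymax 192
px per +10mm x,y,z: [[-4.4, 1.5], [2.5, 1.9], [-0.5, -4.5]]
```

View pics/g5.png

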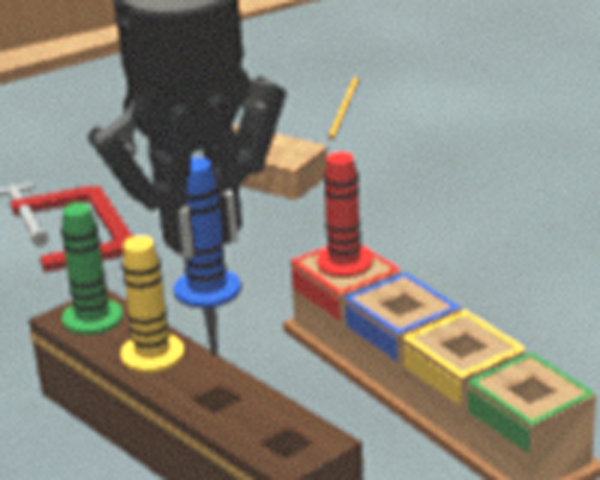

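Blue hangs upright, with its tip at (214,355) above its hole at (217,398). I'll insert it.

Emit:
carry_out --plan '[{"jaw": -1,"dx": 0.001,"dy": 0,"dz": -0.02,"spin": 0},{"jaw": -1,"dx": 0.001,"dy": 0,"dz": -0.04,"spin": 0},{"jaw": -1,"dx": 0.001,"dy": 0,"dz": -0.06,"spin": 0},{"jaw": -1,"dx": 0.001,"dy": 0,"dz": -0.077,"spin": 0},{"jaw": -1,"dx": 0.001,"dy": 0,"dz": -0.083,"spin": 0},{"jaw": -1,"dx": 0.001,"dy": 0,"dz": -0.083,"spin": 0},{"jaw": -0.2,"dx": 0.001,"dy": 0,"dz": -0.083,"spin": 0},{"jaw": 0.5,"dx": 0.001,"dy": 0,"dz": -0.083,"spin": 0}]'

```text
clock: 16.7
ee_pos: [0.634, 0.0373, 0.1174]
ee_rot: [1.0, 0.013, -0.002, -0.004]
force: [0.0, 0.4, -0.5]
finger_gap: 0.0513
```

Emit:
carry_out --plan '[{"jaw": 1,"dx": 0,"dy": 0,"dz": 0,"spin": 0},{"jaw": 1,"dx": 0,"dy": 0,"dz": 0.02,"spin": 0},{"jaw": 1,"dx": 0,"dy": 0,"dz": 0.06,"spin": 0},{"jaw": 1,"dx": 0,"dy": 0,"dz": 0.1,"spin": 0},{"jaw": 1,"dx": -0.03,"dy": -0.02,"dz": 0.12,"spin": 0},{"jaw": 1,"dx": -0.075,"dy": -0.045,"dz": 0.12,"spin": 0},{"jaw": 1,"dx": -0.12,"dy": -0.07,"dz": 0.12,"spin": 0},{"jaw": 1,"dx": -0.165,"dy": -0.095,"dz": 0.12,"spin": 0}]'

```text
clock: 17.7
ee_pos: [0.4679, -0.0587, 0.2386]
ee_rot: [1.0, 0.013, -0.001, -0.005]
force: [-0.3, -1.2, 0.9]
finger_gap: 0.0855
```

```bash
python3 -c "
from h import *
print(manip.state()['ee_pos'])
im=manip.grab_frame('scene')[90:250,150:350,::-1]
cv2.imwrite('pics/g6.png',cv2.resize(im,None,fx=3,fy=3,interpolation=cv2.INTER_CUBIC))"
```

```text
[ 0.46790829 -0.05870257  0.23864276]
```

View pics/g6.png

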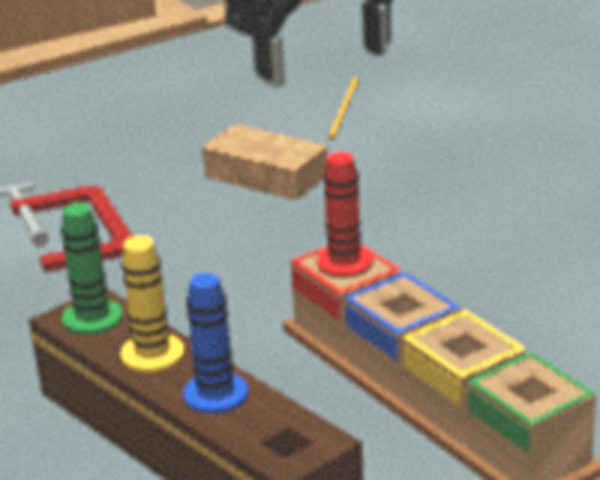

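Blue is seated at (215,392). Red is next; I'll aim slightly far in x to offset the drift seen on the last descent.

Emit:
carry_out --plan '[{"jaw": 1,"dx": -0.008,"dy": -0.004,"dz": 0,"spin": 0},{"jaw": 1,"dx": -0.008,"dy": -0.004,"dz": 0,"spin": 0},{"jaw": 1,"dx": -0.008,"dy": -0.004,"dz": -0.015,"spin": 0},{"jaw": 1,"dx": -0.008,"dy": -0.004,"dz": -0.05,"spin": 0},{"jaw": 1,"dx": -0.008,"dy": -0.004,"dz": -0.085,"spin": 0},{"jaw": 1,"dx": -0.008,"dy": -0.004,"dz": -0.11,"spin": 0},{"jaw": 1,"dx": -0.008,"dy": -0.004,"dz": -0.122,"spin": 0},{"jaw": 1,"dx": -0.008,"dy": -0.004,"dz": -0.122,"spin": 0}]'

```text
clock: 18.75
ee_pos: [0.453, -0.0666, 0.1148]
ee_rot: [1.0, 0.01, -0.006, -0.005]
force: [-0.9, 0.1, 0.9]
finger_gap: 0.0853
```

Emit:
carry_out --plan '[{"jaw": 0,"dx": 0,"dy": 0,"dz": 0,"spin": 0},{"jaw": -0.5,"dx": 0,"dy": 0,"dz": 0,"spin": 0},{"jaw": -1,"dx": 0,"dy": 0,"dz": 0,"spin": 0},{"jaw": -1,"dx": 0,"dy": 0,"dz": 0,"spin": 0},{"jaw": -1,"dx": 0,"dy": 0,"dz": 0.02,"spin": 0},{"jaw": -1,"dx": 0,"dy": 0,"dz": 0.05,"spin": 0},{"jaw": -1,"dx": 0,"dy": 0,"dz": 0.09,"spin": 0},{"jaw": -1,"dx": 0,"dy": 0,"dz": 0.12,"spin": 0}]'

```text
clock: 19.75
ee_pos: [0.4531, -0.0666, 0.2363]
ee_rot: [1.0, 0.01, -0.005, -0.005]
force: [1.1, 0.6, -0.7]
finger_gap: 0.0257
```

Emit:
carry_out --plan '[{"jaw": -1,"dx": 0.02,"dy": 0.03,"dz": 0.02,"spin": 0},{"jaw": -1,"dx": 0.04,"dy": 0.07,"dz": 0.02,"spin": 0},{"jaw": -1,"dx": 0.06,"dy": 0.11,"dz": 0.02,"spin": 0},{"jaw": -1,"dx": 0.09,"dy": 0.15,"dz": 0.02,"spin": 0},{"jaw": -1,"dx": 0.13,"dy": 0.175,"dz": 0.02,"spin": 0},{"jaw": -1,"dx": 0.168,"dy": 0.175,"dz": -0.01,"spin": 0},{"jaw": -1,"dx": 0.168,"dy": 0.175,"dz": -0.037,"spin": 0},{"jaw": -1,"dx": 0.168,"dy": 0.175,"dz": -0.037,"spin": 0}]'

```text
clock: 20.75
ee_pos: [0.6192, 0.1081, 0.197]
ee_rot: [1.0, 0.01, -0.008, -0.004]
force: [-0.4, 0.2, -0.9]
finger_gap: 0.0265
```

```bash
python3 -c "
from h import *
guard('red',(0,.0033))
im=manip.grab_frame('scene')[90:290,150:390,::-1]
cv2.imwrite('pics/g7.png',cv2.resize(im,None,fx=2.5,fy=2.5,interpolation=cv2.INTER_CUBIC))"
```

```text
tcp [0.6192 0.1081 0.197 ] exp x 231.1 254.9 y 195.1 207.7 seen [(197, 234, 255), (198, 233, 255), (199, 233, 256), (200, 232, 255), (201, 232, 255), (202, 233, 255), (203, 233, 254)] ymax 207
px per +10mm x,y,z: [[-4.5, 1.7], [2.8, 2.1], [-0.3, -4.6]]
```

View pics/g7.png

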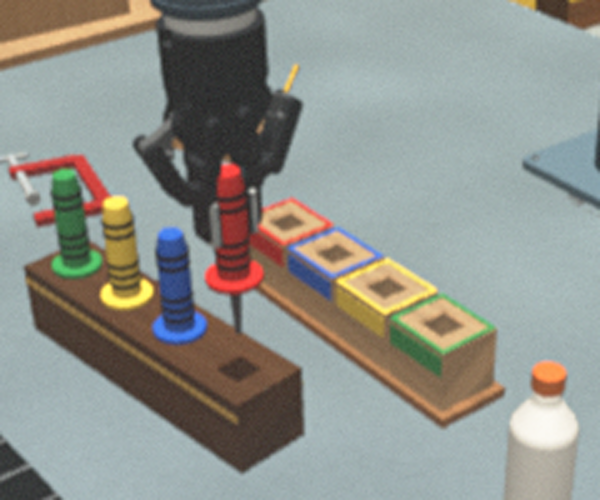

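Red's tip, at (238,332), is over the last hole at (238,370), and its guard matches the prediction to about 1 px.

Emit:
carry_out --plan '[{"jaw": -1,"dx": 0.001,"dy": 0,"dz": -0.02,"spin": 0},{"jaw": -1,"dx": 0.001,"dy": 0,"dz": -0.04,"spin": 0},{"jaw": -1,"dx": 0.001,"dy": 0,"dz": -0.06,"spin": 0},{"jaw": -1,"dx": 0.001,"dy": 0,"dz": -0.075,"spin": 0},{"jaw": -1,"dx": 0.001,"dy": 0,"dz": -0.081,"spin": 0},{"jaw": -1,"dx": 0.001,"dy": 0,"dz": -0.081,"spin": 0},{"jaw": -0.2,"dx": 0.001,"dy": 0,"dz": -0.081,"spin": 0},{"jaw": 0.5,"dx": 0.001,"dy": 0,"dz": -0.081,"spin": 0}]'

```text
clock: 21.85
ee_pos: [0.6226, 0.1083, 0.1198]
ee_rot: [1.0, 0.01, -0.004, -0.005]
force: [0.4, -0.1, -0.4]
finger_gap: 0.051
```

Emit:
carry_out --plan '[{"jaw": 1,"dx": 0,"dy": 0,"dz": 0,"spin": 0},{"jaw": 1,"dx": 0,"dy": 0,"dz": 0.02,"spin": 0},{"jaw": 1,"dx": 0,"dy": 0,"dz": 0.06,"spin": 0},{"jaw": 1,"dx": 0,"dy": 0,"dz": 0.1,"spin": 0},{"jaw": 1,"dx": -0.03,"dy": 0,"dz": 0.14,"spin": 0},{"jaw": 1,"dx": -0.07,"dy": 0.03,"dz": 0.15,"spin": 0},{"jaw": 1,"dx": -0.11,"dy": 0.08,"dz": 0.15,"spin": 0},{"jaw": 1,"dx": -0.15,"dy": 0.13,"dz": 0.15,"spin": 0}]'

```text
clock: 22.85
ee_pos: [0.4737, 0.2371, 0.2717]
ee_rot: [1.0, 0.009, -0.003, -0.006]
force: [0.3, 1.6, 0.0]
finger_gap: 0.0856
```

Emit:
carry_out --plan '[{"jaw": 1,"dx": -0.03,"dy": 0.04,"dz": 0,"spin": 0},{"jaw": 1,"dx": -0.06,"dy": 0.08,"dz": 0,"spin": 0},{"jaw": 1,"dx": -0.1,"dy": 0.12,"dz": 0,"spin": 0},{"jaw": 1,"dx": -0.13,"dy": 0.16,"dz": 0,"spin": 0},{"jaw": 1,"dx": -0.16,"dy": 0.2,"dz": 0,"spin": 0},{"jaw": 1,"dx": -0.18,"dy": 0.22,"dz": 0,"spin": 0},{"jaw": 1,"dx": -0.18,"dy": 0.22,"dz": 0,"spin": 0},{"jaw": 1,"dx": -0.18,"dy": 0.22,"dz": 0,"spin": 0}]'

```text
clock: 23.85
ee_pos: [0.2949, 0.4562, 0.2725]
ee_rot: [1.0, 0.008, -0.003, -0.006]
force: [-0.1, -0.6, 0.6]
finger_gap: 0.0852
```

```bash
python3 - <<'E'
from h import *
f=[cv2.resize(manip.grab_frame(n)[r:r+160,c:c+200,::-1],(400,320),interpolation=cv2.INTER_CUBIC) for n,r,c in(("scene",100,150),("top",70,220))]
cv2.imwrite("pics/g8.png",cv2.hconcat(f))
E
```

```text
(no output)
```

View pics/g8.png

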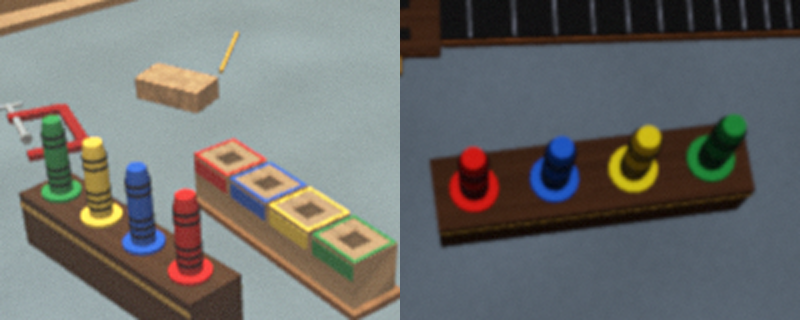

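All four files stand in the rack: in the top view, left to right, red (474,187), blue (555,177), yellow (633,168) and green (711,159). One numeric check, then hand-in.

```bash
python3 - <<'E'
from h import *
t=np.array([(74,187),(155,177),(233,168),(311,159)])/2+[220,70]-.25
s=np.array([(190,269),(143,240),(101,213),(61,188)])/2+[150,100]-.25
H=np.array([(.621,.1117),(.6325,.0378),(.644,-.0362),(.6555,-.11)])
X,r=tri(t,s);print("err mm",((X[:,:2]-H)*1000).round(1).tolist(),"guard z",X[:,2].round(3),r)
print("force",manip.state()["force"]); print(manip.hand_in())
E
```

```text
err mm [[0.6, -0.3], [0.6, -1.3], [-0.3, -0.2], [-0.6, -0.3]] guard z [0.077 0.077 0.078 0.078] [np.float64(0.4), np.float64(0.4)]
force [0.09776611 0.1148312  0.01680718]
the job is handed in; nothing more can be done
None
```

I moved all four files to the rack in reverse order and handed the job in at about 24 s. From the left, the sockets were green, yellow, blue, red; the rack now reads red, blue, yellow, green.

- **Position:** in the last two-view check, each guard was within 1.5 mm of its hole centre. Guard tops were at z of about 77–78 mm against 76 mm expected, which is within measuring error.
- **State at hand-in:** the files looked upright in the last picture. The gripper was open and well clear, with the force reading near zero.
- **Glue bottle:** it was upright in the last picture that showed it, before the red file was released. The arm only passed well above its height after that.
- **Disagreements:** the arm settled about 3 mm off when gripping yellow and red, and 7 mm off on blue, which shifted that file inside its socket. While green was held, the scene view hinted at a slight lean of about 0.06 rad. I did not measure its tilt again after placing it.

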